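# Rock the battery pack into its bay

### The job

Fit the blue battery pack into the empty bay of the open white housing: tilt it with its copper-contact end clearly lower, put that end into the copper-contact end of the bay first, then let the other end down until the pack lies flat on the bay floor, and let go of it. Leave the grey pack where it stands.

Things in the scene. Friction and masses are not known exactly. Their poses are not given: they have to be found in the camera images.
- pack: Blue battery pack, a loose block 100 mm long (x), 45 mm wide (y), 50 mm high (z), 0.3 to 0.5 kg, standing on the bench. Origin: centre of its underside, z up. Its -x end has two copper contact strips (end face and top), its +x end a black cap. Grip it across its 45 mm width at mid-length, fingertips 18 mm or more above its underside to stay clear of the housing when it is seated.
- pack_contacts (a point): The middle of the lower edge of the blue pack's copper-contact end: 50 mm from the pack's origin along its -x, at underside height. Axes as the pack's.
- bay (a point): Centre of the bay's mouth in the top of the fixed white housing (280 x 240 mm), 50 mm above the bench, z up. Bay: 105 mm long (x), 49 mm wide (y), 16 mm deep, flat dark floor, 4 mm lead-in chamfer (mouth 113 x 57 mm), dark line round it. Copper pads on the floor and on the top just outside mark its contact end, -x. The top is flat for 50 mm all round. A seated pack stands 34 mm proud.
- grey_pack: A grey block with a black cap and no copper, the same size as the blue pack (100 x 45 x 50 mm), standing loose on the bench; origin at the centre of its underside. Not to be moved.

How it is judged:
By the outcome, as a careful person would: the job done as asked, in the order asked, and still so for the second after the job is handed in, with the robot touching nothing.
It also fails if it takes over 42 s, if anything falls off the work surface, if the arm or the gripper's body presses on something with over 40 N, if the wrist force passes 120 N, or if a joint passes its speed limit or range.

### The arm

A 6-joint arm with a two-finger parallel gripper is mounted at the origin on the work surface. World frame = base frame: x ahead of the robot, y to its left, z up, the work surface at z = 0. Lengths are in m, angles in rad, forces in N, time in s.
With the tool pointing down it reaches from about 0.375 to 0.975 m from the base axis. Payload 3.8 kg.
Tool frame: the origin (TCP) lies midway between the tips of the shut fingers; the grasp point (between the pads) lies 19 mm behind it; z points along the fingers, y is the line along which they close (so a half turn about z gives the same grasp; the last joint's range is limited). The gripper opens to 85 mm and grips with 20 to 120 N. Pads are 22 mm wide; open, the fingers measure 114 mm over their backs; the gripper's body (76 mm by 85 mm) begins 54 mm behind the grasp point. The pads swing forward as they close: fully open they stand 13 mm farther back than shut.
Start: joints at [-1.208, 0.264, 1.604, -0, 1.274, -0.037], TCP at [0.263, -0.622, 0.231] pointing down, gripper open.
Joint ranges: [-2.63, 2.63], [-0.94, 2.18], [0.31, 2.57], [-1.31, 4.45], [0, 2.66], [-2.55, 2.55]. Speed limits (rad/s): [2.57, 2.57, 3.14, 3.14, 3.14, 3.14].

### API

Orientations are given as a rotation vector (axis times angle).
In Python, from workcell import bot, cams gives the robot as it stands.
- The arm moves only by the tool play_rows, never from a script. Its argument "rows" is a list of rows, each a list of 2 entries, a list of its own where there are three numbers: the shift along the tool's x, y, z scaled (see below), then the turn, a rotation vector about the tool's x, y, z scaled (see below). A call has 1 to 20 rows; each row is the pose to reach, as a shift and turn from the pose commanded when the call began, along the tool's axes at that moment; what a row does not reach only later rows make up. The controller multiplies each number of a shift by 250 mm and each number of a turn by 45 degrees. A row lasts 1/12 s, in which the tool goes at most 41.7 mm and 7.16 degrees, less where a joint would pass 70% of its speed; a pose out of reach is approached as far as the arm can. A call with a number of a shift or a turn outside -1 to 1 is refused whole. A call with a gripper value outside its range is refused whole. "claw" is the opening, from -1 (shut) to 1 (fully open), set as the call begins (left out, the last holds). The fingers move at their own pace and stop on an object; "newtons" is the grip in N (left out, the last holds). Time passes only in rows, so rows that repeat a pose let the fingers close. It gives the time, the measured TCP pose, the force, the opening and the grip force at its end, in the units of the state.
- bot.read_state(): the state, without advancing time (a new reading comes with each control period).
- cams.read_camera(name): name is "scene" or "top" or "wrist"; returns a dict with "image" (400x640x3 uint8, red, green, blue), "K" (3x3 intrinsics, pixels), "T" (4x4, takes a point from camera to world coordinates); the wrist camera has in their place "mount" (4x4, takes a point from camera to tool coordinates, whose origin is the TCP and whose axes are the flange's). Camera axes: x right, y down, z forward; pixel columns grow to the right and rows downward; lengths in m; the calibration is good to about 2 mm. The wrist camera is an equidistant fisheye: a pixel r from the principal point sees the ray r / f radians off the axis. A picture is of the moment at which its call begins: read the wrist's pose just before it. There is no depth.
- bot.finish_job(): hands the job in; it is judged then, once.
The state is a dict: "time": time; "q": joint angles; "joint_vel": joint speeds; "joint_torque": joint torques, N m; "tool_pos": TCP position; "tcp_rot": TCP orientation; "wrist_force": force on the tool from outside, world axes, zero at the start; "torque": the same for the moment, N m; "width": opening from 0.0 (shut) to 1.0 (fully open); "grip_force": force on a finger pad.
Only numpy, scipy, OpenCV 4.12 (cv2) and the standard library are available. Lean on these libraries where they do the work, as an engineer would, in place of code of your own. Each camera call takes 0.05 s, during which the arm holds its last target. There are 200 camera calls.

## Working session

There is one attempt and no reset: what is moved stays moved. The work goes in short steps, Python scripts to look and compute and a tool call to move; the robot and the scene stay as the last step left them, time stands still between calls to the robot, and variables do not carry over. Pictures are saved under pics/ and viewed, at most 10 in all, crops included, and the job is handed in when it is done.

Besides the shell and the picture viewer there is one more tool, called after "Request:" in YAML: its name, and indented under it one key for each argument. play_rows: Moves the arm, as the interface text tells. Its arguments: {"type":"object","properties":{"rows":{"type":"array","items":{"type":"array"}},"claw":{"type":"number"},"newtons":{"type":"number"}},"required":["rows"]}

```bash
mkdir -p pics; python3 - <<'E'
from workcell import bot, cams
import cv2,numpy as np,pickle
d={}
for n in ["top","scene"]:
    c=cams.read_camera(n); d[n]=c
    cv2.imwrite(f"pics/{n}0.png",c["image"][:,:,::-1]); print(n,c["K"].round(1).tolist(),c["T"].round(3).tolist())
pickle.dump(d,open("d0.pkl","wb"))
print(bot.read_state())
E
```

```text
top [[400.2, 0.0, 327.1], [0.0, 400.2, 202.0], [0.0, 0.0, 1.0]] [[-0.008, -0.996, 0.089, 0.422], [-1.0, 0.007, -0.013, 0.078], [0.012, -0.09, -0.996, 0.755], [0.0, 0.0, 0.0, 1.0]]
scene [[383.8, 0.0, 312.7], [0.0, 383.8, 196.9], [0.0, 0.0, 1.0]] [[-0.472, 0.533, -0.703, 0.958], [0.882, 0.297, -0.367, 0.311], [0.013, -0.793, -0.61, 0.457], [0.0, 0.0, 0.0, 1.0]]
{'time': 0.1, 'q': array([-1.20787727e+00,  2.64714440e-01,  1.60522714e+00,  2.95425141e-05,
        1.27370405e+00, -3.69363220e-02]), 'joint_vel': array([-0.00149324, -0.00109533, -0.00270828,  0.00075044, -0.00078367,
       -0.00079832]), 'joint_torque': array([ 4.19420667e-04, -5.16709256e+01, -3.68589914e+01, -4.20456288e-06,
        6.30129478e-03, -9.75200805e-06]), 'tool_pos': array([ 0.26251941, -0.62114749,  0.2300674 ]), 'tcp_rot': array([-3.07702784e+00, -6.23498887e-01,  4.79212559e-04]), 'wrist_force': array([ 0.46749904, -0.03593148,  0.55438946]), 'torque': array([-0.03559128, -0.01042349,  0.01495814]), 'grip_force': 0.0, 'width': 0.9964303162298971}
```

View pics/top0.png

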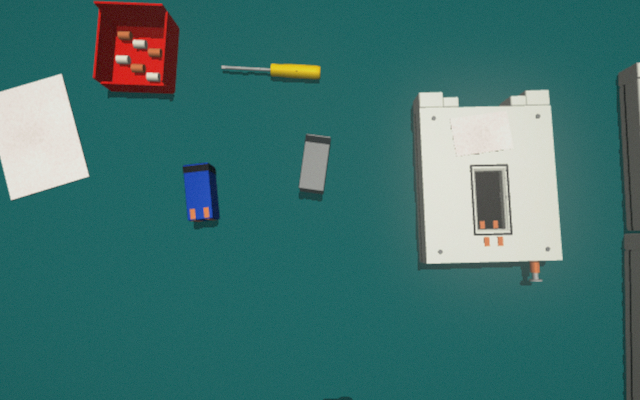

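View pics/scene0.png

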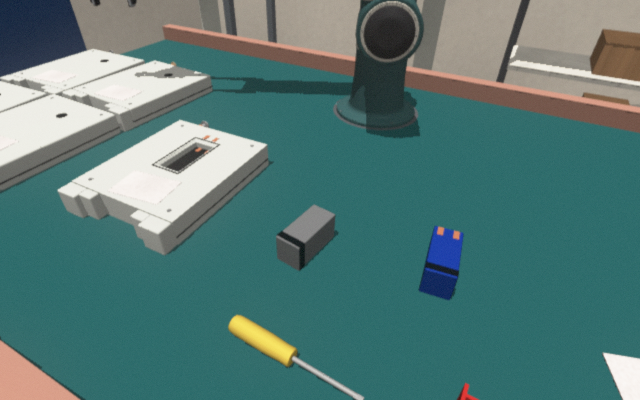

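The top view shows the blue pack near (200,192), contacts toward the bottom (the robot side). The grey pack is near (315,163) and the bay near (490,200), with its contact end also toward the bottom. I'll enlarge both.

```bash
python3 - <<'E'
import cv2,numpy as np,pickle
d=pickle.load(open("d0.pkl","rb"));im=d["top"]["image"][:,:,::-1]
a=cv2.resize(im[155:230,170:235],None,fx=6,fy=6,interpolation=cv2.INTER_CUBIC)
b=cv2.resize(im[157:257,460:525],None,fx=6,fy=6,interpolation=cv2.INTER_CUBIC)
o=np.zeros((600,790,3),np.uint8);o[:450,:390]=a;o[:,400:]=b
cv2.imwrite("pics/crop.png",o)
E
```

```text
(no output)
```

View pics/crop.png

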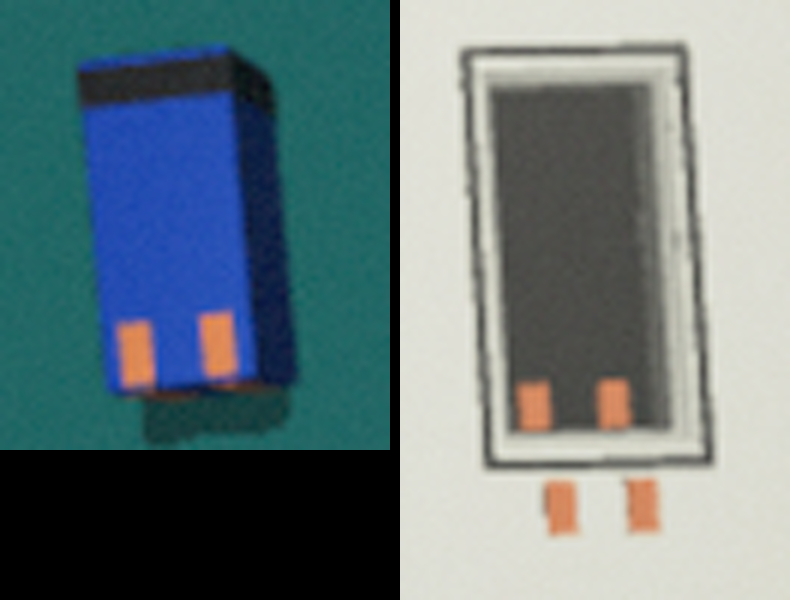

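The pack's top-face corners in the crop are about (78,52), (230,46), (257,385) and (110,392). The corners of the bay's dark line are about (463,48), (685,44), (712,463) and (488,467).

```bash
cat > h.py <<'E'
import cv2,numpy as np,pickle
from scipy.spatial.transform import Rotation as R
def ray_plane(c,uv,z):
    K,T=c["K"],c["T"]; uv=np.asarray(uv,float)
    r=np.c_[(uv-K[:2,2])/[K[0,0],K[1,1]],np.ones(len(uv))]@T[:3,:3].T
    return T[:3,3]+r*((z-T[2,3])/r[:,2])[:,None]
def rect(P): # far-left, far-right, near-right, near-left ; +x = far
    c=P.mean(0); x=P[0]+P[1]-P[2]-P[3]
    L=[np.linalg.norm(P[i]-P[(i+1)%4])*1e3 for i in range(4)]
    return c.round(4),np.degrees(np.arctan2(x[1],x[0])).round(2),np.round(L,1)
E
python3 - <<'E'
from h import *
d=pickle.load(open("d0.pkl","rb"));c=d["top"]
f=lambda p,o,s: (np.array(p)-s+.5)/6-.5+np.array(o)
print(rect(ray_plane(c,f([(78,52),(230,46),(257,385),(110,392)],(170,155),(0,0)),.05)))
print(rect(ray_plane(c,f([(463,48),(685,44),(712,463),(488,467)],(460,157),(400,0)),.05)))
print(rect(ray_plane(c,f([(490,86),(648,83),(668,430),(508,432)],(460,157),(400,0)),.034)))
print(R.from_rotvec([-3.07702784e+00, -6.23498887e-01,0]).as_matrix().round(3))
from workcell import cams
w=cams.read_camera("wrist");print(w["K"],w["mount"])
cv2.imwrite("pics/w0.png",w["image"][:,:,::-1])
E
```

```text
(array([0.5063, 0.2969, 0.05  ]), np.float64(6.07), array([ 44.8, 101. ,  42.8, 101.4]))
(array([ 0.4884, -0.2223,  0.05  ]), np.float64(0.97), array([ 66.7, 124.8,  66.2, 124.7]))
(array([ 0.489 , -0.2265,  0.034 ]), np.float64(0.57), array([ 48.5, 105.7,  48.4, 105.3]))
[[ 0.921  0.389 -0.   ]
 [ 0.389 -0.921  0.002]
 [ 0.    -0.002 -1.   ]]
[[309.70691629   0.         319.90422362]
 [  0.         309.70691629 199.96969356]
 [  0.           0.           1.        ]] [[-3.31641076e-05 -9.59574105e-01 -2.81456099e-01  7.08971258e-02]
 [ 9.99999963e-01  4.45752418e-05 -2.69801772e-04 -1.11989629e-03]
 [ 2.71440767e-04 -2.81456097e-01  9.59574068e-01 -1.42873250e-01]
 [ 0.00000000e+00  0.00000000e+00  0.00000000e+00  1.00000000e+00]]
```

View pics/w0.png

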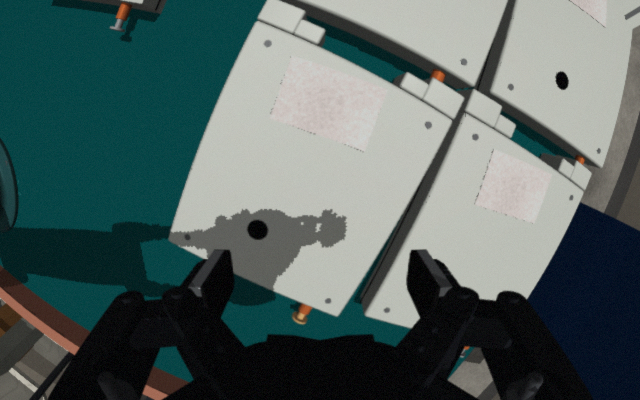

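The wrist view shows only the neighbouring housings. I'll write a helper that works out moves, then go look at the bay from above.

```bash
cat >> h.py <<'E'
def pose(yaw,tilt=0): # tool down, tool x at yaw deg; tilt: -x end lower by tilt deg
    return R.from_euler('z',yaw,degrees=True)*R.from_euler('y',-tilt,degrees=True)*R.from_euler('x',180,degrees=True)
def go(p,rot,p0=None,r0=None):
    if p0 is None:
        from workcell import bot
        s=bot.read_state(); p0=s["tool_pos"]; r0=R.from_rotvec(s["tcp_rot"])
    print("shift",(r0.inv().apply(np.array(p)-p0)/.25).round(3).tolist(),"turn",((r0.inv()*rot).as_rotvec(degrees=True)/45).round(3).tolist())
E
python3 - <<'E'
from h import *
from workcell import bot
s=bot.read_state();p=s["tool_pos"];r=R.from_rotvec(s["tcp_rot"])
m=[.36,-.4,.231]
go(m,pose(1),p,r); go([.44,-.222,.231],pose(1),np.array(m),pose(1))
E
```

```text
shift [0.704, -0.663, -0.002] turn [-0.002, 0.0, 0.487]
shift [0.332, -0.706, -0.0] turn [0.0, 0.0, 0.0]
```

Request:
play_rows:
  rows:
    - [[0.35, -0.33, 0], [0, 0, 0.24]]
    - [[0.7, -0.66, 0], [0, 0, 0.49]]
    - [[0.7, -0.66, 0], [0, 0, 0.49]]
    - [[0.7, -0.66, 0], [0, 0, 0.49]]
    - [[0.7, -0.66, 0], [0, 0, 0.49]]
    - [[0.7, -0.66, 0], [0, 0, 0.49]]
    - [[0.7, -0.66, 0], [0, 0, 0.49]]

```text
time: 0.73
tool_pos: [0.3612, -0.3963, 0.2308]
tcp_rot: [-3.138, -0.03, -0.001]
wrist_force: [0.2, -0.0, 0.4]
width: 1.0
grip_force: 0.0
```

Request:
play_rows:
  rows:
    - [[0.33, -0.71, 0], [0, 0, 0]]
    - [[0.33, -0.71, 0], [0, 0, 0]]
    - [[0.33, -0.71, 0], [0, 0, 0]]
    - [[0.33, -0.71, 0], [0, 0, 0]]
    - [[0.33, -0.71, 0], [0, 0, 0]]
    - [[0.33, -0.71, 0], [0, 0, 0]]
    - [[0.33, -0.71, 0], [0, 0, 0]]

```text
time: 1.32
tool_pos: [0.4399, -0.2221, 0.2312]
tcp_rot: [3.141, 0.029, -0.0]
wrist_force: [0.4, -0.6, -0.8]
width: 0.997
grip_force: 0.0
```

```bash
python3 - <<'E'
from h import *
from workcell import bot,cams
s=bot.read_state();w=cams.read_camera("wrist")
pickle.dump((s,w),open("w1.pkl","wb"))
print(s["time"],s["tool_pos"],R.from_rotvec(s["tcp_rot"]).as_matrix().round(3).tolist(),s["q"].round(2))
im=w["image"][60:300,190:450,::-1]
cv2.imwrite("pics/w1.png",cv2.resize(im,None,fx=2.5,fy=2.5,interpolation=cv2.INTER_CUBIC))
E
```

```text
1.3167 [ 0.43993201 -0.22209811  0.23118995] [[1.0, 0.018, -0.0], [0.018, -1.0, -0.0], [-0.0, 0.0, -1.0]] [-0.52 -0.09  1.98 -0.    1.24  1.03]
```

View pics/w1.png

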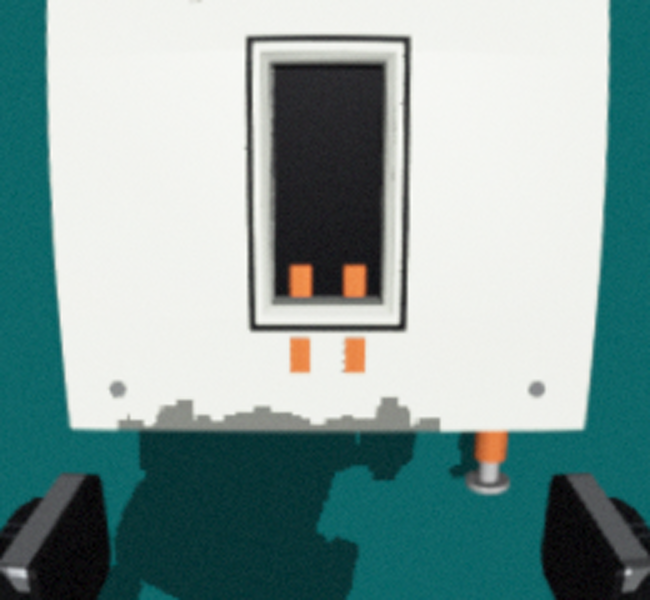

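In the wrist view, the dark-line corners are at crop (248,39), (409,39), (405,327) and (252,327). The floor corners are (271,64), (386,64), (383,297) and (274,297).

```bash
cat >> h.py <<'E'
def wrist_plane(s,w,uv,z):
    K,M=w["K"],w["mount"]; d=np.asarray(uv,float)-K[:2,2]; r=np.linalg.norm(d,axis=1); th=r/K[0,0]
    v=np.c_[d/r[:,None]*np.sin(th)[:,None],np.cos(th)]
    Rt=R.from_rotvec(s["tcp_rot"]); o=s["tool_pos"]+Rt.apply(M[:3,3]); v=Rt.apply(v@M[:3,:3].T)
    return o+v*((z-o[2])/v[:,2])[:,None]
E
python3 - <<'E'
from h import *
s,w=pickle.load(open("w1.pkl","rb"))
f=lambda p:(np.array(p)+.5)/2.5-.5+[190,60]
print(rect(wrist_plane(s,w,f([(248,39),(409,39),(405,327),(252,327)]),.05)))
print(rect(wrist_plane(s,w,f([(271,64),(386,64),(383,297),(274,297)]),.034)))
m=np.array([.44,.04,.231])
go(m,pose(6))
go([.45,.29,.21],pose(6),m,pose(6))
E
```

```text
(array([ 0.4875, -0.2217,  0.05  ]), np.float64(1.08), array([ 66.3, 123. ,  66.4, 122.9]))
(array([ 0.4877, -0.2218,  0.034 ]), np.float64(1.08), array([ 49.6, 103.8,  49.1, 103.7]))
shift [0.019, -1.052, -0.0] turn [0.001, 0.001, -0.112]
shift [0.144, -0.99, 0.084] turn [0.0, 0.0, 0.0]
```

The two bay estimates agree: (0.4876, -0.2218), yaw about 1.05°. Next is the blue pack.

Request:
play_rows:
  rows:
    - [[0.02, -1, 0], [0, 0, -0.11]]
    - [[0.02, -1, 0], [0, 0, -0.11]]
    - [[0.02, -1, 0], [0, 0, -0.11]]
    - [[0.02, -1, 0], [0, 0, -0.11]]
    - [[0.02, -1, 0], [0, 0, -0.11]]
    - [[0.02, -1, 0], [0, 0, -0.11]]
    - [[0.02, -1, 0], [0, 0, -0.11]]

```text
time: 1.95
tool_pos: [0.4407, 0.0319, 0.2314]
tcp_rot: [-3.134, -0.166, -0.001]
wrist_force: [0.0, -1.2, -0.2]
width: 1.001
grip_force: 0.0
```

Request:
play_rows:
  rows:
    - [[0.14, -1, 0.08], [0, 0, 0]]
    - [[0.14, -1, 0.08], [0, 0, 0]]
    - [[0.14, -1, 0.08], [0, 0, 0]]
    - [[0.14, -1, 0.08], [0, 0, 0]]
    - [[0.14, -1, 0.08], [0, 0, 0]]
    - [[0.14, -1, 0.08], [0, 0, 0]]
    - [[0.14, -1, 0.08], [0, 0, 0]]
    - [[0.14, -1, 0.08], [0, 0, 0]]
    - [[0.14, -1, 0.08], [0, 0, 0]]

```text
time: 2.7
tool_pos: [0.451, 0.2778, 0.2108]
tcp_rot: [3.136, 0.158, -0.001]
wrist_force: [-0.1, 0.2, -0.0]
width: 1.002
grip_force: 0.0
```

```bash
python3 - <<'E'
from h import *
from workcell import bot,cams
s=bot.read_state();w=cams.read_camera("wrist")
pickle.dump((s,w),open("w2.pkl","wb"))
print(s["time"],s["tool_pos"],s["q"].round(2))
im=w["image"][60:300,190:450,::-1]
cv2.imwrite("pics/w2.png",cv2.resize(im,None,fx=2.5,fy=2.5,interpolation=cv2.INTER_CUBIC))
E
```

```text
2.7 [0.45102033 0.27783646 0.21078346] [ 0.51  0.    1.94 -0.    1.2   1.98]
```

View pics/w2.png

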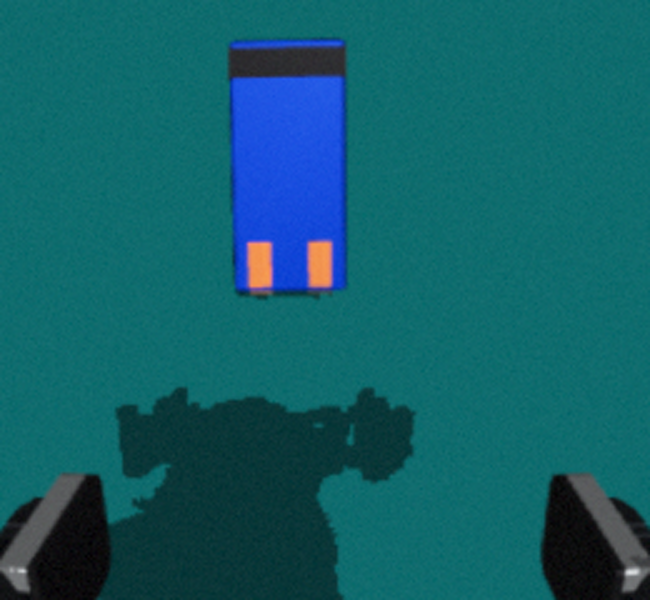

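The pack's top-face corners are at crop (230,40), (344,39), (345,290) and (236,291).

```bash
python3 - <<'E'
from h import *
s,w=pickle.load(open("w2.pkl","rb"))
f=lambda p:(np.array(p)+.5)/2.5-.5+[190,60]
c,y,L=rect(wrist_plane(s,w,f([(230,40),(344,39),(345,290),(236,291)]),.05));print(c,y,L)
a=np.array([c[0],c[1],.09]); go(a,pose(y)); go([c[0],c[1],.018],pose(y),a,pose(y))
E
```

```text
[0.5056 0.2986 0.05  ] 6.22 [ 44.   99.5  43.8 100. ]
shift [0.226, -0.063, 0.484] turn [0.002, 0.001, -0.011]
shift [-0.0, -0.0, 0.288] turn [0.0, 0.0, 0.0]
```

Request:
play_rows:
  rows:
    - [[0.23, -0.063, 0.2], [0, 0, -0.01]]
    - [[0.226, -0.063, 0.48], [0, 0, -0.01]]
    - [[0.226, -0.063, 0.48], [0, 0, -0.01]]
    - [[0.226, -0.063, 0.48], [0, 0, -0.01]]
    - [[0.226, -0.063, 0.48], [0, 0, -0.01]]
    - [[0.226, -0.063, 0.6], [0, 0, -0.01]]
    - [[0.226, -0.063, 0.7], [0, 0, -0.01]]
    - [[0.226, -0.063, 0.772], [0, 0, -0.01]]
    - [[0.226, -0.063, 0.772], [0, 0, -0.01]]
    - [[0.226, -0.063, 0.772], [0, 0, -0.01]]

```text
time: 3.58
tool_pos: [0.5053, 0.3, 0.0197]
tcp_rot: [3.137, 0.17, 0.0]
wrist_force: [1.9, 0.5, 0.1]
width: 0.999
grip_force: 0.0
```

Request:
play_rows:
  rows:
    - [[0, 0, 0], [0, 0, 0]]
    - [[0, 0, 0], [0, 0, 0]]
    - [[0, 0, 0], [0, 0, 0]]
    - [[0, 0, 0], [0, 0, 0]]
    - [[0, 0, 0], [0, 0, 0]]
    - [[0, 0, 0], [0, 0, 0]]
    - [[0, 0, 0], [0, 0, 0]]
    - [[0, 0, 0], [0, 0, 0]]
    - [[0, 0, 0], [0, 0, 0]]
    - [[0, 0, 0], [0, 0, 0]]
    - [[0, 0, 0], [0, 0, 0]]
    - [[0, 0, 0], [0, 0, 0]]
  claw: -1
  newtons: 60

```text
time: 4.58
tool_pos: [0.5066, 0.3014, 0.0206]
tcp_rot: [-3.136, -0.172, -0.005]
wrist_force: [-0.5, -1.4, 6.6]
width: 0.515
grip_force: 63.5
```

Request:
play_rows:
  rows:
    - [[0, 0, -0.05], [0, 0, 0]]
    - [[0, 0, -0.15], [0, 0, 0]]
    - [[0, 0, -0.25], [0, 0, 0]]
    - [[0, 0, -0.35], [0, 0, 0]]
    - [[0, 0, -0.45], [0, 0, 0]]
    - [[0, 0, -0.55], [0, 0, 0]]
    - [[0, 0, -0.6], [0, 0, 0]]
    - [[0, 0, -0.6], [0, 0, 0]]
    - [[0, 0, -0.6], [0, 0, 0]]

```text
time: 5.33
tool_pos: [0.505, 0.3009, 0.1687]
tcp_rot: [-3.136, -0.172, -0.002]
wrist_force: [-0.2, -0.0, -4.0]
width: 0.515
grip_force: 62.4
```

```bash
cat >> h.py <<'E'
BAY=np.array([.4876,-.2218,.034]); BYAW=1.05; O=np.array([-.001,0,.0205])
def tcp_for(edge_x,edge_z,tilt): # contact lower edge in bay coordinates (x from centre, z above floor)
    r=pose(BYAW,tilt); e=BAY+R.from_euler('z',BYAW,degrees=True).apply([edge_x,0,edge_z])
    return e-r.apply(O+[-.05,0,0]),r
E
python3 - <<'E'
from h import *
from workcell import bot
s=bot.read_state();print(s["tool_pos"],s["grip_force"],s["wrist_force"],s["width"])
m=np.array([.48,.06,.18]); go(m,pose(4))
m2=np.array([.48,-.15,.18]); go(m2,pose(BYAW),m,pose(4))
p,r=tcp_for(-.0475,.05,18); print(p); go(p,r,m2,pose(BYAW))
E
```

```text
[0.50500147 0.30088013 0.16871732] 62.39500164985657 [-0.18942463 -0.02760808 -4.01509779] 0.514500316823957
shift [-0.204, 0.947, -0.046] turn [-0.001, -0.001, 0.05]
shift [-0.059, 0.838, 0.0] turn [0.0, -0.0, 0.066]
[ 0.48226993 -0.22189769  0.11925653]
shift [0.004, 0.288, 0.243] turn [0.0, 0.4, 0.0]
```

Request:
play_rows:
  rows:
    - [[-0.02, 0.06, 0], [0, 0, 0]]
    - [[-0.05, 0.18, -0.02], [0, 0, 0.01]]
    - [[-0.08, 0.31, -0.03], [0, 0, 0.02]]
    - [[-0.11, 0.45, -0.04], [0, 0, 0.03]]
    - [[-0.14, 0.59, -0.05], [0, 0, 0.04]]
    - [[-0.17, 0.73, -0.05], [0, 0, 0.05]]
    - [[-0.2, 0.85, -0.05], [0, 0, 0.05]]
    - [[-0.2, 0.95, -0.05], [0, 0, 0.05]]
    - [[-0.2, 0.95, -0.05], [0, 0, 0.05]]

```text
time: 6.08
tool_pos: [0.4787, 0.0546, 0.1781]
tcp_rot: [3.137, 0.104, -0.008]
wrist_force: [0.2, 0.0, -3.2]
width: 0.513
grip_force: 62.7
```

Request:
play_rows:
  rows:
    - [[0, 0.1, 0], [0, 0, 0.01]]
    - [[-0.01, 0.22, 0], [0, 0, 0.02]]
    - [[-0.02, 0.36, 0], [0, 0, 0.03]]
    - [[-0.03, 0.5, 0], [0, 0, 0.04]]
    - [[-0.04, 0.64, 0], [0, 0, 0.05]]
    - [[-0.05, 0.76, 0], [0, 0, 0.06]]
    - [[-0.06, 0.84, 0], [0, 0, 0.066]]
    - [[-0.06, 0.84, 0], [0, 0, 0.066]]
    - [[-0.06, 0.84, 0], [0, 0, 0.066]]

```text
time: 6.83
tool_pos: [0.4791, -0.1517, 0.1786]
tcp_rot: [-3.14, -0.024, 0.006]
wrist_force: [1.0, 1.0, -4.0]
width: 0.516
grip_force: 63.1
```

Request:
play_rows:
  rows:
    - [[0, 0.07, 0.03], [0, 0.05, 0]]
    - [[0, 0.16, 0.07], [0, 0.14, 0]]
    - [[0, 0.24, 0.12], [0, 0.24, 0]]
    - [[0, 0.288, 0.16], [0, 0.34, 0]]
    - [[0, 0.288, 0.16], [0, 0.4, 0]]
    - [[0, 0.288, 0.16], [0, 0.4, 0]]
    - [[0, 0.288, 0.16], [0, 0.4, 0]]
    - [[0, 0.288, 0.16], [0, 0.4, 0]]

```text
time: 7.5
tool_pos: [0.4825, -0.2225, 0.1409]
tcp_rot: [-3.1, -0.03, -0.49]
wrist_force: [0.5, -0.4, -3.6]
width: 0.519
grip_force: 63.2
```

```bash
python3 - <<'E'
from h import *
from workcell import bot,cams
s=bot.read_state();w=cams.read_camera("wrist");c=cams.read_camera("scene");t=cams.read_camera("top")
pickle.dump((s,w,c,t),open("w3.pkl","wb"))
print(s["time"],s["tool_pos"],R.from_rotvec(s["tcp_rot"]).as_matrix().round(3).tolist(),s["q"].round(2))
p,r=tcp_for(-.0475,.012,18); go(p,r)
a=cv2.resize(w["image"][40:240,190:450,::-1],None,fx=1.5,fy=1.5,interpolation=cv2.INTER_CUBIC)
b=cv2.resize(c["image"][60:260,60:310,::-1],None,fx=1.6,fy=1.6,interpolation=cv2.INTER_CUBIC)
d=cv2.resize(t["image"][130:260,430:560,::-1],None,fx=2,fy=2)
o=np.zeros((570,800,3),np.uint8);o[:300,:390]=a;o[:320,400:800]=b;o[305:565,:260]=d
cv2.imwrite("pics/w3.png",o)
E
```

```text
7.5 [ 0.48250041 -0.22249756  0.14089394] [[0.951, 0.019, 0.308], [0.018, -1.0, 0.006], [0.308, -0.0, -0.951]] [-0.6  -0.1   2.2   0.25  0.79  0.8 ]
shift [-0.079, -0.004, 0.228] turn [0.0, -0.001, 0.002]
```

View pics/w3.png

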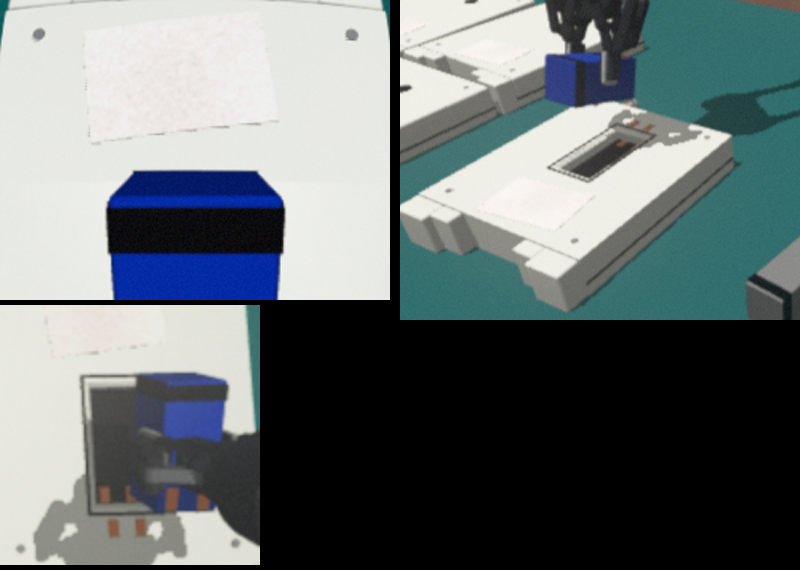

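The pack is held and tilted correctly. In the wrist panel, the cap-end top edge runs from (108,202) to (283,202), so I'll use it to check the grasp offset.

```bash
python3 - <<'E'
from h import *
s,w,c,t=pickle.load(open("w3.pkl","rb"))
K,M=w["K"],w["mount"]
def proj(p):
    q=np.linalg.inv(M)@np.r_[p,1]; q=q[:3]; th=np.arctan2(np.hypot(*q[:2]),q[2]); return K[:2,2]+K[0,0]*th*q[:2]/np.hypot(*q[:2])
for ox in(-.004,-.001,.002):
  for z in (.018,.0205,.023):
    print(ox,z,*[((proj([.05+ox,y,z-.05])-[190,40])*1.5).round(0) for y in(-.0225,.0225)], ((proj([.05+ox,0,z])-[190,40])*1.5).round(0))
E
```

```text
-0.004 0.018 [107. 209.] [289. 209.] [197. 178.]
-0.004 0.0205 [109. 207.] [287. 207.] [197. 177.]
-0.004 0.023 [111. 205.] [285. 205.] [197. 176.]
-0.001 0.018 [107. 197.] [289. 197.] [197. 169.]
-0.001 0.0205 [109. 195.] [287. 195.] [197. 168.]
-0.001 0.023 [110. 194.] [286. 194.] [197. 168.]
0.002 0.018 [106. 185.] [290. 185.] [197. 161.]
0.002 0.0205 [108. 184.] [288. 184.] [197. 160.]
0.002 0.023 [110. 182.] [286. 182.] [197. 159.]
```

```bash
sed -i 's/O=np.array(\[-.001/O=np.array([-.0022/' h.py; python3 - <<'E'
from h import *
p,r=tcp_for(-.047,.012,18); go(p,r)
p,r=tcp_for(-.047,.002,18); go(p,r)
E
```

```text
shift [-0.072, -0.004, 0.229] turn [0.0, -0.001, 0.002]
shift [-0.085, -0.004, 0.267] turn [0.0, -0.001, 0.002]
```

Request:
play_rows:
  rows:
    - [[-0.03, 0, 0.04], [0, 0, 0]]
    - [[-0.06, 0, 0.1], [0, 0, 0]]
    - [[-0.07, 0, 0.16], [0, 0, 0]]
    - [[-0.072, -0.003, 0.2], [0, 0, 0]]
    - [[-0.072, -0.003, 0.23], [0, 0, 0]]
    - [[-0.079, -0.003, 0.245], [0, 0, 0]]
    - [[-0.082, -0.003, 0.256], [0, 0, 0]]
    - [[-0.084, -0.003, 0.264], [0, 0, 0]]
    - [[-0.085, -0.003, 0.267], [0, 0, 0]]
    - [[-0.085, -0.003, 0.267], [0, 0, 0]]
    - [[-0.085, -0.003, 0.267], [0, 0, 0]]

```text
time: 8.57
tool_pos: [0.4829, -0.2229, 0.0713]
tcp_rot: [-3.1, -0.028, -0.492]
wrist_force: [0.1, -0.0, -2.4]
width: 0.519
grip_force: 63.3
```

```bash
python3 - <<'E'
from h import *
from workcell import bot,cams
s=bot.read_state();c=cams.read_camera("scene");t=cams.read_camera("top")
pickle.dump((s,c,t),open("w4.pkl","wb"))
print(s["time"],s["tool_pos"],s["wrist_force"],s["torque"],s["width"])
p,r=tcp_for(-.047,.002,18);print(p,R.from_rotvec(s["tcp_rot"]).as_matrix().round(3).tolist())
for a in [(-.047,0,18),(-.0475,0,14),(-.048,0,10),(-.049,0,6),(-.0495,0,3),(-.05,0,0),(-.05,-.001,0)]: go(*tcp_for(a[0],a[1],a[2]))
b=cv2.resize(c["image"][90:240,100:300,::-1],None,fx=2.5,fy=2.5,interpolation=cv2.INTER_CUBIC)
d=cv2.resize(t["image"][150:260,450:550,::-1],None,fx=3,fy=3,interpolation=cv2.INTER_CUBIC)
o=np.zeros((375,800,3),np.uint8);o[:,:500]=b;o[:330,500:]=d
cv2.imwrite("pics/w4.png",o)
E
```

```text
8.5667 [ 0.48289563 -0.2228544   0.07131202] [ 0.10225225 -0.04494618 -2.42657224] [ 0.05879079  0.31483889 -0.02633805] 0.5192331493682313
[ 0.48391092 -0.22186761  0.07162735] [[0.951, 0.018, 0.31], [0.017, -1.0, 0.005], [0.31, 0.001, -0.951]]
shift [0.002, -0.004, 0.008] turn [0.001, -0.001, -0.0]
shift [0.005, -0.004, 0.022] turn [0.001, -0.09, -0.0]
shift [0.007, -0.004, 0.036] turn [0.001, -0.179, -0.0]
shift [0.007, -0.004, 0.051] turn [0.001, -0.268, -0.0]
shift [0.006, -0.004, 0.062] turn [0.001, -0.334, -0.0]
shift [0.006, -0.004, 0.073] turn [0.001, -0.401, -0.0]
shift [0.004, -0.004, 0.076] turn [0.001, -0.401, -0.0]
```

View pics/w4.png

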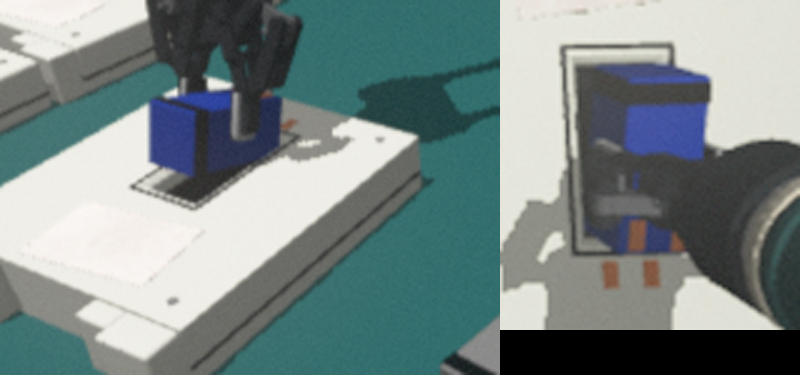

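The contact end is inside the bay at an 18° tilt with no contact force. Next I'll let the cap end down.

Request:
play_rows:
  rows:
    - [[0.002, -0.002, 0.008], [0, 0, 0]]
    - [[0.003, -0.002, 0.015], [0, -0.045, 0]]
    - [[0.005, -0.002, 0.022], [0, -0.09, 0]]
    - [[0.006, -0.002, 0.029], [0, -0.135, 0]]
    - [[0.007, -0.002, 0.036], [0, -0.18, 0]]
    - [[0.007, -0.002, 0.043], [0, -0.224, 0]]
    - [[0.007, -0.002, 0.051], [0, -0.268, 0]]
    - [[0.007, -0.002, 0.056], [0, -0.3, 0]]
    - [[0.006, -0.002, 0.062], [0, -0.335, 0]]
    - [[0.006, -0.002, 0.062], [0, -0.335, 0]]

```text
time: 9.5
tool_pos: [0.4902, -0.2222, 0.0568]
tcp_rot: [3.14, 0.029, 0.081]
wrist_force: [0.9, -0.5, 0.8]
width: 0.518
grip_force: 63.5
```

```bash
python3 - <<'E'
from h import *
from workcell import bot
s=bot.read_state()
print(s["tool_pos"],s["wrist_force"],s["torque"],s["width"],R.from_rotvec(s["tcp_rot"]).as_matrix().round(3).tolist())
for a in [(-.0495,0,3),(-.05,0,0),(-.05,-.0005,0)]: print(tcp_for(*a)[0]);go(*tcp_for(*a))
E
```

```text
[ 0.49016027 -0.22221886  0.05683783] [ 0.85759213 -0.51396294  0.80880649] [-0.03699521 -0.06913753  0.00589156] 0.5175151788229939 [[0.999, 0.019, 0.051], [0.019, -1.0, 0.0], [0.051, 0.001, -0.999]]
[ 0.48915531 -0.22177149  0.05720384]
shift [-0.004, -0.002, -0.002] turn [0.001, 0.001, 0.001]
[ 0.48979963 -0.22175969  0.0545    ]
shift [-0.002, -0.002, 0.009] turn [0.001, -0.065, 0.001]
[ 0.48979963 -0.22175969  0.054     ]
shift [-0.002, -0.002, 0.011] turn [0.001, -0.065, 0.001]
```

Contact is gentle so far, so I'll finish the last 3° and then press lightly.

Request:
play_rows:
  rows:
    - [[-0.001, -0.001, 0.004], [0, -0.03, 0]]
    - [[-0.002, -0.001, 0.009], [0, -0.065, 0]]
    - [[-0.002, -0.001, 0.011], [0, -0.065, 0]]
    - [[-0.002, -0.001, 0.012], [0, -0.065, 0]]
    - [[-0.002, -0.001, 0.012], [0, -0.065, 0]]
    - [[-0.002, -0.001, 0.012], [0, -0.065, 0]]

```text
time: 10.0
tool_pos: [0.489, -0.222, 0.0546]
tcp_rot: [3.141, 0.028, 0.001]
wrist_force: [-0.6, 0.3, 4.5]
width: 0.514
grip_force: 64.4
```

```bash
python3 - <<'E'
from h import *
from workcell import bot,cams
s=bot.read_state();c=cams.read_camera("scene");w=cams.read_camera("wrist")
print(s["time"],s["tool_pos"],s["wrist_force"],s["torque"],R.from_rotvec(s["tcp_rot"]).as_matrix().round(3).tolist())
b=cv2.resize(c["image"][90:240,100:300,::-1],None,fx=2.2,fy=2.2,interpolation=cv2.INTER_CUBIC)
d=cv2.resize(w["image"][60:240,230:410,::-1],None,fx=1.8,fy=1.8,interpolation=cv2.INTER_CUBIC)
o=np.zeros((330,780,3),np.uint8);o[:,:440]=b;o[:324,450:774]=d
cv2.imwrite("pics/w5.png",o)
E
```

```text
10.0 [ 0.48899082 -0.22204467  0.05460127] [-0.6355783   0.25667624  4.45737124] [0.26913041 0.06597625 0.06157616] [[1.0, 0.018, 0.001], [0.018, -1.0, -0.001], [0.001, 0.001, -1.0]]
```

View pics/w5.png

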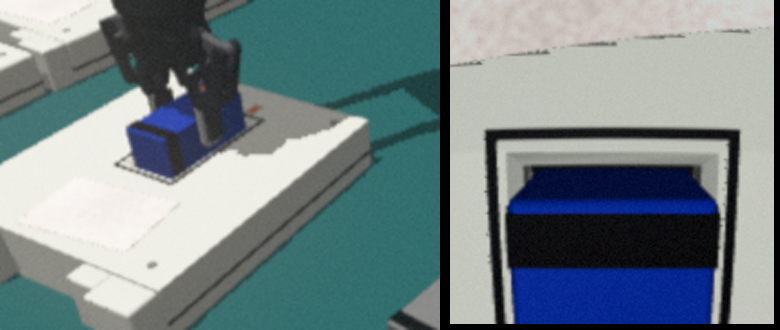

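The pack is flat inside the mouth at exactly the expected height, with a 4.5 N floor reaction. I'll release and retreat.

Request:
play_rows:
  rows:
    - [[0, 0, 0], [0, 0, 0]]
    - [[0, 0, 0], [0, 0, 0]]
    - [[0, 0, 0], [0, 0, 0]]
    - [[0, 0, 0], [0, 0, 0]]
    - [[0, 0, 0], [0, 0, 0]]
    - [[0, 0, 0], [0, 0, 0]]
    - [[0, 0, 0], [0, 0, 0]]
    - [[0, 0, 0], [0, 0, 0]]
    - [[0, 0, 0], [0, 0, 0]]
    - [[0, 0, 0], [0, 0, 0]]
  claw: 1

```text
time: 10.93
tool_pos: [0.4884, -0.2217, 0.0534]
tcp_rot: [3.141, 0.028, -0.0]
wrist_force: [1.0, -0.2, 0.1]
width: 1.0
grip_force: 0.0
```

Request:
play_rows:
  rows:
    - [[0, 0, -0.04], [0, 0, 0]]
    - [[0, 0, -0.1], [0, 0, 0]]
    - [[0, 0, -0.2], [0, 0, 0]]
    - [[0, 0, -0.3], [0, 0, 0]]
    - [[0, 0, -0.4], [0, 0, 0]]
    - [[-0.1, 0, -0.5], [0, 0, 0]]
    - [[-0.2, 0, -0.55], [0, 0, 0]]
    - [[-0.2, 0, -0.55], [0, 0, 0]]
    - [[-0.2, 0, -0.55], [0, 0, 0]]
    - [[-0.2, 0, -0.55], [0, 0, 0]]

```text
time: 11.77
tool_pos: [0.4386, -0.2226, 0.1912]
tcp_rot: [3.141, 0.028, 0.002]
wrist_force: [-0.3, 0.1, -0.5]
width: 1.0
grip_force: 0.0
```

```bash
python3 - <<'E'
from h import *
from workcell import bot,cams
s=bot.read_state();c=cams.read_camera("scene");w=cams.read_camera("wrist")
print(s["time"],s["tool_pos"],s["wrist_force"],s["width"])
b=cv2.resize(c["image"][90:270,100:340,::-1],None,fx=1.8,fy=1.8,interpolation=cv2.INTER_CUBIC)
d=cv2.resize(w["image"][60:240,230:410,::-1],None,fx=1.8,fy=1.8,interpolation=cv2.INTER_CUBIC)
o=np.zeros((324,780,3),np.uint8);o[:,:432]=b;o[:324,450:774]=d
cv2.imwrite("pics/w6.png",o)
E
```

```text
11.7667 [ 0.43863341 -0.22260678  0.19122487] [-0.31310636  0.08286236 -0.51390604] 1.000402175788305
```

View pics/w6.png

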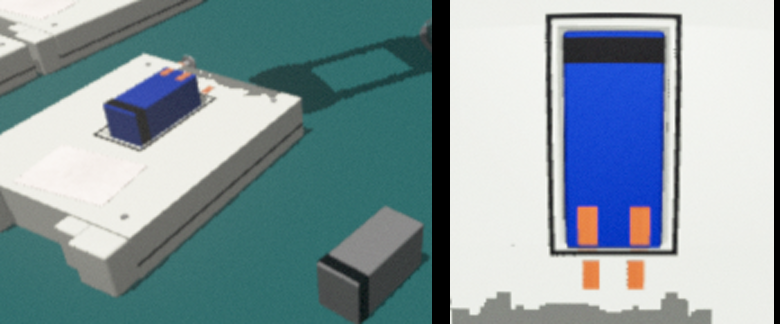

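The pack lies flat and centred in the bay with its contacts matching, the gripper is clear, and the grey pack is where it was.

```bash
python3 -c "
from workcell import bot
print(bot.finish_job())"
```

```text
the job is handed in; nothing more can be done
None
```

The blue pack is flat in the bay, put in contact end first at an 18° tilt and then released; the grey pack was not touched, and I handed the job in at about 12 s on the robot's clock (no verdict was returned).

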